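# Tip the ball blanks into the welding tray, level the pan, earth the tray

### The job

Tip the pan, which has a bar handle at its back, to 50 degrees (the long mark; no further than 60) and hold it there a good second so that all three steel balls roll out into the tray, then bring the pan back level and let go. Then squeeze the sprung earth clamp open, lift it off its rest and release it so that it bites, upright, on the middle of the tray's end edge that is farthest from the pan. Leave the hammer, magnet and tin where they are.

Things in the scene. Friction and masses are not known exactly. Their poses are not given: they have to be found in the camera images.
- stand: Fixed grey stand of the tipping pan: base plate 110 x 170 x 8 mm, two uprights. Origin on the table below the pan's axis; +x points from the pan to the tray (pouring direction), y along the tipping axis, z up. Outside its +y upright is an arc of marks every 10 degrees from 0 (straight up) to 60 (leaning to +x), 0 and 50 longer; a red pointer on the pan moves along it.
- pan_axis (a point): Centre of the pan's tipping axis (stand's y), 125 mm above the table. The pan is a steel scoop 96 mm wide: dished floor, lowest (26 mm) right below the axis and rising 11 degrees either way, back wall 55 mm behind the axis with its rim 15 mm above it; in front a 32 degree ramp rises to the open lip 75 mm ahead of the axis, so balls stay until it is tipped beyond 32 degrees.
- pan (a joint): Tipping angle of the pan in rad: 0 level, positive with the lip down towards the tray (50 degrees = 0.873), range -0.25 to 1.25. It starts a little out of level; level is not a stop. A stiff friction hinge (0.35 N m) keeps it at any angle it is left at.
- pan_bar (a point): Middle of the pan's handle bar, on the far side of the axis from the tray: a round bar 12 mm thick, 93 mm long, parallel to the axis, held by an arm at each end. It moves with the pan; with the pan level it is 115 mm behind the axis (stand -x) and 45 mm above it. 60 mm of free space lies between it and the pan's back. The bar may turn within a grip.
- tray: Fixed open steel tray 160 (x) x 150 (y) x 45 mm high, walls 5 mm, under the pan's lip. Origin at the centre of its underside, x away from the pan, z up.
- tray_edge (a point): Middle of the top of the tray's end wall farthest from the pan (on the wall's centre plane, 45 mm above the table). The wall runs along the tray's y and is 5 mm thick.
- ball0_center (a point): Centre of one of three equal steel balls, 22 mm in diameter, that start in the pan.
- ball1_center (a point): Centre of one of three equal steel balls, 22 mm in diameter, that start in the pan.
- ball2_center (a point): Centre of one of three equal steel balls, 22 mm in diameter, that start in the pan.
- rest: Fixed clamp rest: foot plate 70 x 90 x 8 mm carrying an upright steel plate 5 mm thick (x), 60 mm wide (y), its top 60 mm above the table. Origin under the plate's centre.
- clamp: Sprung earth clamp (0.16 kg) like a clothes peg, 104 mm tall, 20 mm wide along its pin, brass levers, copper jaws pointing down; starts biting the rest's plate. Origin midway between the jaw tips, z up to the handles, x across the jaws (direction of squeezing), y along the pin. This body is the +x lever; fully squeezed it leans 0.2 rad and the other lever 0.2 rad the opposite way.
- clamp_pin (a point): Centre of the clamp's pin (barrel radius 5 mm), on its middle plane, 42 mm above the jaw tips. On the rest the tips start 14 mm below the plate's top, so the pin is 28 mm above it (a good depth on the tray edge too). The flat handles rise to 62 mm above the pin; outside width 45 mm above the pin: 42 mm when biting a 5 mm plate, 24 mm when fully squeezed.
- clamp_lever (a joint): Angle between the clamp's levers in rad: 0 biting a 5 mm plate, -0.1 shut, 0.40 fully squeezed (jaw tips then 22 mm apart). Squeezing it fully 45 mm above the pin takes about 16 N; the spring shuts it on release.
- hammer: Bystander: hammer lying beyond the tray. Origin at its underside.
- magnet: Bystander: square welding magnet 50 x 50 x 20 mm with red plates, between the tray and the clamp rest.
- tin: Bystander: plain tin, 56 mm in diameter, 70 mm high, beyond the clamp rest.

How it is judged (in metres and radians):
On the way, in this order (a step that is already met when the one before it is completed fails the run):
1. the pan is tipped to 50 degrees (45 to 55) and held there (value of joint pan between 0.785 and 0.96 rad), for 0.5 s.
2. the pan is level again (within 4 degrees) and all three balls lie in the tray (value of joint pan between -0.07 and 0.07 rad and x of ball0_center in the frame of tray between -0.075 and 0.075 m and y of ball0_center in the frame of tray between -0.07 and 0.07 m and z of ball0_center in the frame of tray between 0.005 and 0.045 m and x of ball1_center in the frame of tray between -0.075 and 0.075 m and y of ball1_center in the frame of tray between -0.07 and 0.07 m and z of ball1_center in the frame of tray between 0.005 and 0.045 m and x of ball2_center in the frame of tray between -0.075 and 0.075 m and y of ball2_center in the frame of tray between -0.07 and 0.07 m and z of ball2_center in the frame of tray between 0.005 and 0.045 m), for 0.2 s.
3. the clamp bites the tray's far end edge, let go (x of clamp_pin in the frame of tray between 0.0695 and 0.0855 m and y of clamp_pin in the frame of tray between -0.035 and 0.035 m and z of clamp_pin in the frame of tray between 0.049 and 0.083 m and angle between clamp's own z axis and vertical below 0.22 rad and contact force between clamp and tray above 4 N and contact force between clamp and the fingers below 0.5 N), for 0.2 s.
At the end, for the whole second after the job is handed in: The pan is at rest level within 4 degrees, all three balls lie in the tray, and the earth clamp, let go, at rest and upright within about 12 degrees, bites the tray's end edge farthest from the pan, within 35 mm of the middle, the jaw tips between 4 and 38 mm below the edge's top (all of step 2 and all of step 3 and velocity of joint pan between -0.05 and 0.05 rad/s and linear speed of clamp below 0.03 m/s); the robot touches nothing.
It fails at once if the pan is tipped beyond 63 degrees (value of joint pan above 1.1 rad).
It fails at once if the hammer is moved more than 30 mm (distance of hammer from where it was at the start of the episode above 0.03 m).
It fails at once if the magnet is moved more than 30 mm (distance of magnet from where it was at the start of the episode above 0.03 m).
It fails at once if the tin is moved more than 30 mm (distance of tin from where it was at the start of the episode above 0.03 m).
It also fails if it takes over 54 s, if anything falls off the work surface, if the arm or the gripper's body presses on something with over 40 N, if the wrist force passes 120 N, or if a joint passes its speed limit or range.

### The arm

A 6-joint arm with a two-finger parallel gripper is mounted at the origin on the work surface. World frame = base frame: x ahead of the robot, y to its left, z up, the work surface at z = 0. Lengths are in mm, angles in rad, forces in N, time in s.
With the tool pointing down it reaches from about 325 to 850 mm from the base axis. Payload 4.4 kg.
Tool frame: the origin (TCP) lies at the very end of the fingers, on their centre line; the grasp point (between the pads) lies 19 mm behind it (env.tcp_to_grasp is the z of the grasp point in the tool frame, in mm); z points along the fingers, y is the line along which they close (so a half turn about z gives the same grasp; the last joint's range is limited). The gripper opens to 94 mm and grips with 3 to 60 N. Pads are 16 mm wide; open, the fingers measure 119 mm over their backs; the gripper's body (75 mm by 177 mm) begins 78 mm behind the grasp point.
Start: joints at [1.06, 0.207, 1.542, -0, 1.393, -0.15], TCP at [202.998, 537.977, 168.247] pointing down, gripper open.
Joint ranges: [-2.73, 2.73], [-0.86, 2.22], [0.23, 2.46], [-1.11, 4.25], [0.08, 2.63], [-2.82, 2.82]. Speed limits (rad/s): [2.79, 2.79, 3.14, 3.14, 3.14, 3.14].

### API

Orientations are given as a unit quaternion [w, x, y, z].
In Python, from station import read_state, viewer, job, nets, env gives the robot as it stands. The module is installed in compiled form; this text tells all that it offers.
- The arm moves only by the tool move_arm, never from a script. Its argument "motion" is a list of rows, each a list of 7 numbers: the shift along the world's x, y, z in mm, then the turn, a rotation vector about the world's x, y, z in rad, then the finger opening in mm, from 0 to 94. A call has 1 to 8 rows; each row shifts and turns the commanded pose from where the row before left it; what a row does not reach is not made up. A row lasts 1/12 s, in which the tool goes at most 41.7 mm and 7.16 degrees, less where a joint would pass 70% of its speed; a pose out of reach is approached as far as the arm can. A call is refused whole if a number of a shift passes 41.7 or a number of a turn 0.125, either way. A call with a gripper value outside its range is refused whole. The fingers move at their own pace and stop on an object; "newtons" is the grip in N (left out, the last holds). Time passes only in rows, so rows that do not move let the fingers close. It gives the time, the measured TCP pose, the force, the opening and the grip force at its end, in the units of the state.
- read_state(): the state, without advancing time (a new reading comes with each control period).
- viewer.get_image(name): name is "scene" or "top"; returns a dict with "image" (400x640x3 uint8, blue, green, red), "fx", "fy", "cx", "cy" (pixels), "origin" and "rotation" of the camera in the world. Camera axes: x right, y down, z forward; pixel columns grow to the right and rows downward; lengths in mm; the calibration is good to about 2 mm. A picture is of the moment at which its call begins. There is no depth.
- job.hand_in(): hands the job in; it is judged then, once.
Trained networks look in a picture, given as the dict that the camera call returned (one of the last four; its "shot" number tells which), for a name from the list of things; names that differ only in an ending like _2 or _b are one class to them, and where a whole thing is asked for, a point or a joint stands for the part that bears it (a point fixed in the world has none). Each returns a list of dicts, best first, with "p" (0 to 1); they miss things now and then, are a little off and sometimes report something else, mostly with a low value. They report only what shows in the picture. A call takes as long as a camera call.
- nets.search_frame(picture, name): "uv" ([column, row] in pixels, amid what is visible of it).
The state is a dict: "t": time; "qpos": joint angles; "joint_vel": joint speeds; "tau": joint torques, N m; "tcp_pos": TCP position; "tcp_rot": TCP orientation; "wrist_force": force on the tool from outside, world axes, zero at the start; "torque": the same for the moment, N m; "gripper_width": finger opening in mm; "gripper_force": force on a finger pad.
Only numpy, scipy, OpenCV 4.12 (cv2) and the standard library are available. Lean on these libraries where they do the work, as an engineer would, in place of code of your own. Each camera call takes 0.05 s, during which the arm holds its last target. There are 200 camera calls.

## Working session

There is one attempt and no reset: what is moved stays moved. The work goes in short steps, Python scripts to look and compute and a tool call to move; the robot and the scene stay as the last step left them, time stands still between calls to the robot, and variables do not carry over. Pictures are saved under pics/ and viewed, at most 10 in all, crops included, and the job is handed in when it is done.

Besides the shell and the picture viewer there is one more tool, called after ">>>" as name([rows], argument=value, ...), one row to a line, values as JSON. move_arm: Moves the arm, as the interface text tells. Its arguments: {"type":"object","properties":{"motion":{"type":"array","items":{"type":"array","items":{"type":"number"}}},"newtons":{"type":"number"}},"required":["motion"]}

```bash
mkdir -p pics; cat > h.py <<'E'
import numpy as np, cv2
from station import read_state, viewer, job, nets, env
def ray(im,uv):
    d=np.array([(uv[0]-im["cx"])/im["fx"],(uv[1]-im["cy"])/im["fy"],1.0])
    return np.array(im["origin"]),np.array(im["rotation"])@d
def atz(im,uv,z):
    o,d=ray(im,uv); return o+d*(z-o[2])/d[2]
def proj(im,p):
    c=np.array(im["rotation"]).T@(np.array(p)-np.array(im["origin"]))
    return np.array([im["fx"]*c[0]/c[2]+im["cx"],im["fy"]*c[1]/c[2]+im["cy"]])
def tri(im1,u1,im2,u2):
    o,d=ray(im1,u1);p,e=ray(im2,u2);d/=np.linalg.norm(d);e/=np.linalg.norm(e)
    s=np.linalg.lstsq(np.c_[d,-e],p-o,rcond=None)[0]
    a,b=o+s[0]*d,p+s[1]*e
    return (a+b)/2,np.linalg.norm(a-b)
E
python3 - <<'E'
from h import *
s=viewer.get_image("scene");t=viewer.get_image("top")
for n,i in(("scene",s),("top",t)):
    cv2.imwrite(f"pics/{n}0.png",i["image"]); print(n,i["fx"],i["cx"],i["cy"],np.round(i["origin"]),np.round(i["rotation"],3).tolist())
np.set_printoptions(precision=1,suppress=True)
for n in["stand","pan_axis","pan","pan_bar","tray","tray_edge","ball0_center","rest","clamp","clamp_pin","hammer","magnet","tin"]:
    a=nets.search_frame(s,n);b=nets.search_frame(t,n)
    print(n,[(np.round(x["uv"],1).tolist(),round(x["p"],2)) for x in a[:3]],[(np.round(x["uv"],1).tolist(),round(x["p"],2)) for x in b[:3]], tri(s,a[0]["uv"],t,b[0]["uv"]) if a and b else "")
print(read_state(), env.tcp_to_grasp)
E
```

```text
scene 371.50535000192554 314.7157850845845 196.95882045531854 [931. 215. 790.] [-0.107, 0.4, 0.877, -0.243]
top 398.1657455176965 317.60743162753494 203.61609458001678 [ 406.  -32. 1124.] [-0.079, 0.727, -0.678, 0.072]Traceback (most recent call last):
  File "<stdin>", line 8, in <module>
  File "h.py", line 12, in tri
    o,d=ray(im1,u1);p,e=ray(im2,u2);d/=np.linalg.norm(d);e/=np.linalg.norm(e)
        ~~~^^^^^^^^
  File "h.py", line 5, in ray
    return np.array(im["origin"]),np.array(im["rotation"])@d
                                  ~~~~~~~~~~~~~~~~~~~~~~~~^~
ValueError: matmul: Input operand 1 has a mismatch in its core dimension 0, with gufunc signature (n?,k),(k,m?)->(n?,m?) (size 3 is different from 4)
```

```bash
sed -i 's/np.array(im\["rotation"\])/Rm(im)/; 1a from scipy.spatial.transform import Rotation as R\ndef Rm(im):\n    w,x,y,z=im["rotation"]; return R.from_quat([x,y,z,w]).as_matrix()' h.py
python3 - <<'E'
from h import *
s=viewer.get_image("scene");t=viewer.get_image("top")
np.set_printoptions(precision=1,suppress=True)
for n in["stand","pan_axis","pan","pan_bar","tray","tray_edge","ball0_center","rest","clamp","clamp_pin","hammer","magnet","tin"]:
    a=nets.search_frame(s,n);b=nets.search_frame(t,n)
    print(n,[(np.round(x["uv"],1).tolist(),round(x["p"],2)) for x in a[:3]],[(np.round(x["uv"],1).tolist(),round(x["p"],2)) for x in b[:3]], tri(s,a[0]["uv"],t,b[0]["uv"]) if a and b else "")
print(read_state(), env.tcp_to_grasp)
E
```

```text
stand [([409.3, 239.2], 0.63)] [([250.2, 221.6], 0.87), ([309.4, 228.1], 0.21)] (array([569.7, 154.7,  94.5]), np.float64(8.613616055343334))
pan_axis [([406.5, 240.7], 0.84), ([417.6, 225.0], 0.72)] [([253.5, 226.5], 0.94)] (array([561.6, 149.6,  65.9]), np.float64(8.880206416620686))
pan [([417.6, 223.9], 0.6)] [([248.9, 221.5], 0.8), ([254.0, 215.5], 0.2)] (array([560.4, 151. , 146.7]), np.float64(2.8389341953268152))
pan_bar [([417.5, 225.6], 0.62)] [([249.8, 222.8], 0.92), ([430.1, 228.7], 0.39)] (array([558.5, 151. , 137. ]), np.float64(1.0267693764892232))
tray [([349.1, 221.9], 0.86), ([241.0, 118.5], 0.29)] [([305.9, 227.6], 0.89)] (array([578.1,  12.7,   2.1]), np.float64(7.0772376628093605))
tray_edge [([348.0, 220.2], 0.57)] [([308.2, 225.8], 0.79)] (array([581.3,   8.3,  11.1]), np.float64(2.5215206966802604))
ball0_center [([417.8, 219.3], 0.55)] [([438.4, 229.1], 0.33)] (array([582.2, -44.6, 332.4]), np.float64(431.58472035926445))
rest [([252.8, 145.0], 0.61), ([242.7, 116.7], 0.6)] [([425.4, 237.6], 0.65), ([249.9, 225.0], 0.61)] (array([ 571.2, -322.4,   11.9]), np.
[... 364 characters left out ...]
.1]), np.float64(12.62982480965097))
magnet [([294.5, 164.4], 0.86)] [([377.4, 241.5], 0.61)] (array([ 550. , -188.3,   22.9]), np.float64(6.164202188221989))
tin [([253.7, 191.9], 0.77)] [([386.6, 192.3], 0.77), ([303.2, 228.0], 0.21)] (array([ 684. , -201.4,   43.1]), np.float64(4.206162238605182))
{'t': 1.6, 'qpos': array([ 1.1,  0.2,  1.5, -0. ,  1.4, -0.2]), 'joint_vel': array([ 0., -0.,  0., -0., -0., -0.]), 'tau': array([ -0. , -37.1, -28.2,   0.1,   0. ,   0. ]), 'tcp_pos': array([203. , 538. , 168.2]), 'tcp_rot': array([ 0. ,  0.2,  1. , -0. ]), 'wrist_force': array([0.1, 0.3, 0.1]), 'torque': array([ 0. , -0.1, -0. ]), 'gripper_force': 0.0, 'gripper_width': 93.95907753920035} -18.8
```

View pics/scene0.png

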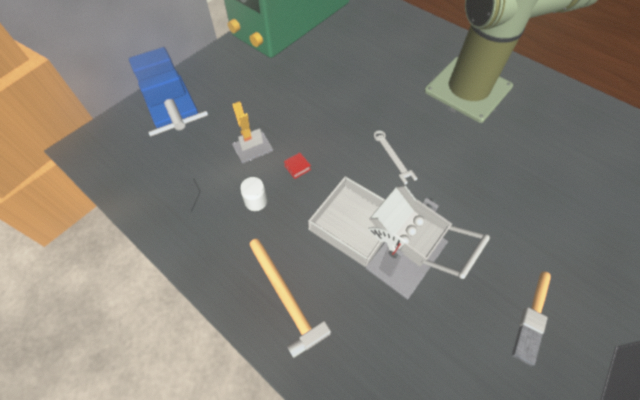

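View pics/top0.png

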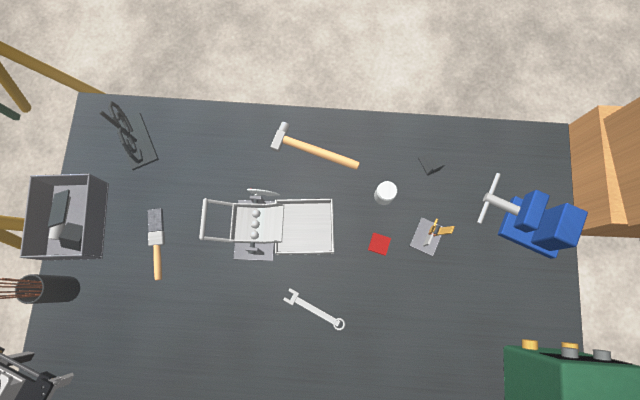

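Scene shows clamp at about (243,122), pan at (410,225) with its bar at (475,256). Top shows the bar at (203,220), tray edge at (332,226), clamp at (438,231). I'll enlarge.

```bash
python3 - <<'E'
from h import *
s=cv2.imread("pics/scene0.png");t=cv2.imread("pics/top0.png")
a=cv2.resize(t[180:270,190:350],(800,450),interpolation=cv2.INTER_CUBIC)
cv2.imwrite("pics/c1.png",a)
b=cv2.resize(s[90:170,215:285],(350,400),interpolation=cv2.INTER_CUBIC)
c=cv2.resize(t[200:264,400:464],(400,400),interpolation=cv2.INTER_CUBIC)
cv2.imwrite("pics/c2.png",np.hstack([b,c]))
cv2.imwrite("pics/c3.png",cv2.resize(s[170:300,300:500],(800,520),interpolation=cv2.INTER_CUBIC))
E
```

```text
(no output)
```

View pics/c1.png

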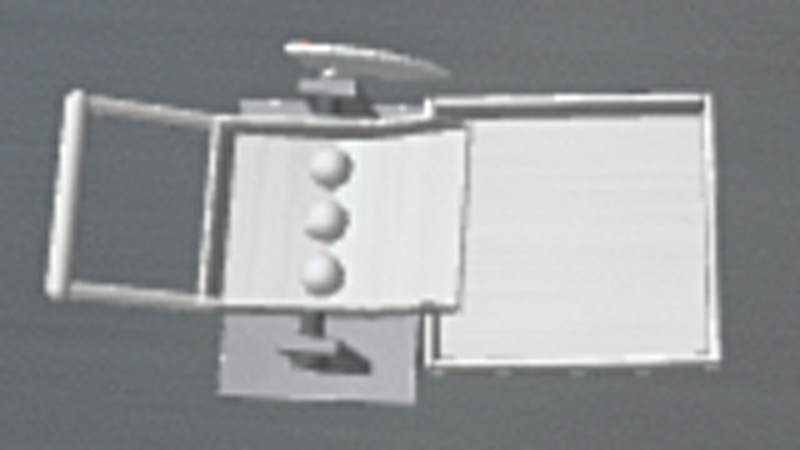

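View pics/c2.png

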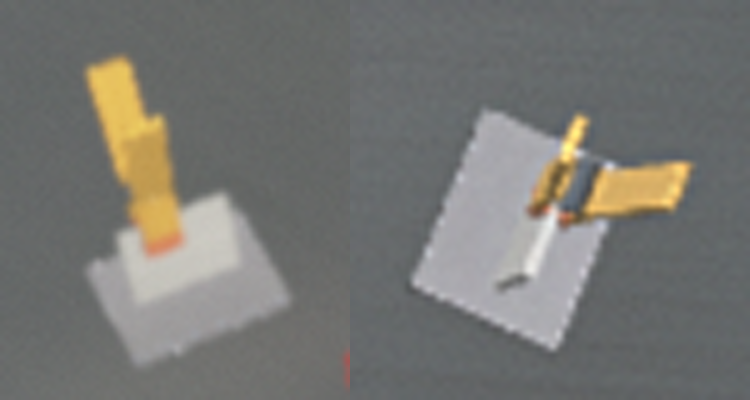

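View pics/c3.png

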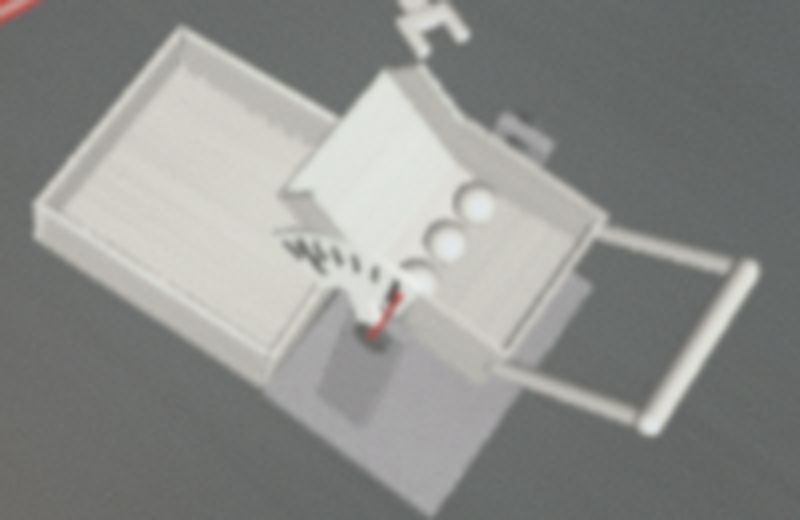

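Top crop: bar ends at px (204.4,199.6) and (202,238.6); tray rim corners at about (277,200), (332.3,199.4), (333.5,252.3), (275.5,252.3). Clamp crops: rest foot corners are clear, and the two brass levers rise from the plate. Next I fit the poses and overlay them.

```bash
cat > fit.py <<'E'
from h import *
from scipy.optimize import least_squares
np.set_printoptions(precision=1,suppress=True)
s=viewer.get_image("scene");t=viewer.get_image("top")
cs=lambda p:((p[0]+.5)/4-.5+300,(p[1]+.5)/4-.5+170)
c1=lambda p:((p[0]+.5)/5-.5+190,(p[1]+.5)/5-.5+180)
b=lambda p:((p[0]+.5)/5-.5+215,(p[1]+.5)/5-.5+90)
c=lambda p:((p[0]-350+.5)/6.25-.5+400,(p[1]+.5)/6.25-.5+200)
def W(q,l): # q=x,y,yaw
    return np.r_[R.from_euler("z",q[2]).apply(l)+[q[0],q[1],0]]
def fit(q0,obs):
    f=lambda q:np.concatenate([proj(im,W(q,l))-uv for im,uv,l in obs])
    r=least_squares(f,q0,loss="soft_l1"); print("res",np.round(r.fun,1)); return r.x
e1=tri(t,c1((72,98)),s,cs((650,422)));e2=tri(t,c1((60,293)),s,cs((748,270)))
print("bar ends",e1,e2,np.linalg.norm(e1[0]-e2[0]))
tr=fit([580,10,-1.6],[(t,c1((432,97)),(-80,75,45)),(t,c1((712,97)),(80,75,45)),(t,c1((718,362)),(80,-75,45)),(t,c1((428,365)),(-80,-75,45)),
 (s,cs((182,28)),(80,-75,45)),(s,cs((36,208)),(80,75,45)),(s,cs((267,358)),(-80,75,45))])
print("tray",tr[:2],"yaw %.3f"%tr[2],"edge",W(tr,(77.5,0,45)))
st=fit([560,130,-1.6],[(t,c1((415,403)),(55,-85,8)),(t,c1((218,395)),(-55,-85,8)),(s,cs((432,515)),(-55,85,8)),(s,cs((590,287)),(-55,-85,8))])
print("stand",st[:2],"yaw %.3f"%st[2])
re=None
for y0 in(-2,-1.,1,2.1):
    f=lambda y0:fit([570,-320,y0],[(t,c((485,108)),(-35,45,8)),(t,c((413,283)),(-35,-45,8)),(t,c((557,350)),(35,-45,8)),(t,c((615,162)),(35,45,8))])
re=f(-1.95)
print("rest",re[:2],"yaw %.3f"%re[2])
I=s["image"].copy();J=t["image"].copy()
def dot(p):
    for K,im in((I,s),(J,t)):
        u=proj(im,p); cv2.circle(K,(int(round(u[0]*16)),int(round(u[1]*16))),12,(0,0,255),-1,cv2.LINE_AA,4)
for l in[(2.5,30,60),(2.5,-30,60),(-2.5,-30,60),(-35,45,8),(35,45,8),(-35,-45,8),(35,-45,8),(21,0,133),(-21,0,133),(0,0,88)]: dot(W(re,l))
for l in[(80,75,45),(80,-75,45),(77.5,0,45)]: dot(W(tr,l))
for l in[(0,0,125),(55,85,8),(55,-85,8)]: dot(W(st,l))
dot((e1[0]+e2[0])/2)
A=cv2.resize(I[90:170,215:285],(350,400),interpolation=cv2.INTER_CUBIC);B=cv2.resize(J[200:264,400:464],(400,400),interpolation=cv2.INTER_CUBIC)
cv2.imwrite("pics/o1.png",np.hstack([A,B]))
E
python3 fit.py
```

```text
bar ends (array([604.9, 264.9, 165.3]), np.float64(1.0911148619160236)) (array([508.7, 261.3, 159.6]), np.float64(2.00850951860706)) 96.51578001794611
res [-1.1 -0.3  0.5 -0.7  0.2  0.4 -1.1  0.3 -0.5 -1.  -1.5 -1.4  0.9  1.1]
tray [576.2  20.5] yaw -1.493 edge [582.3 -56.8  45. ]
res [ 0.   0.1  0.   0.1 -0.2  0.4  0.2 -0.3]
stand [560.8 158.5] yaw -1.540
res [-0.8 -0.6 -0.4  0.4  0.1 -0.3  1.7  0.4]
rest [ 576.7 -325.1] yaw -1.909
```

View pics/o1.png

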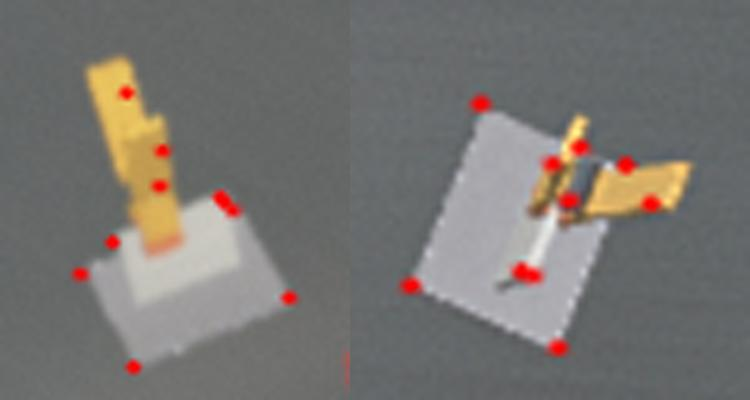

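```bash
cat > fit2.py <<'E'
exec(open("fit.py").read())
print("----")
def P(q,l):
    x,y,z=l; th=q[3]; return W(q[:3],(x*np.cos(th)+z*np.sin(th),y,125+z*np.cos(th)-x*np.sin(th)))
ob=[(t,c1((72,98)),(-115,46.5,45)),(s,cs((650,422)),(-115,46.5,45)),(t,c1((60,293)),(-115,-46.5,45)),(s,cs((748,270)),(-115,-46.5,45)),
(t,c1((217,121)),(-55,48,15)),(t,c1((203,304)),(-55,-48,15)),(s,cs((605,218)),(-55,-48,15)),(s,cs((502,354)),(-55,48,15))]
so=[(t,c1((415,403)),(55,-85,8)),(t,c1((218,395)),(-55,-85,8)),(s,cs((432,515)),(-55,85,8)),(s,cs((590,287)),(-55,-85,8))]
f=lambda q:np.concatenate([proj(im,P(q,l))-uv for im,uv,l in ob]+[proj(im,W(q[:3],l))-uv for im,uv,l in so])
r=least_squares(f,[560,150,-1.54,0],loss="soft_l1");print(np.round(r.fun,1));q=r.x;print("pan",q,"theta %.3f yaw %.3f"%(q[3],q[2]),"bar",P(q,(-115,0,45)))
for u in((330,168),(326,220),(322,273)): print("ball",atz(t,c1(u),110))
A=tri(t,c((683,187)),s,b((108,64)));B=tri(t,c((582,118)),s,b((148,122)))
print("handles",A,B,"mid",(A[0]+B[0])/2,A[0]-B[0], "rest pin pred",W(re,(0,0,88)))
for n in("pan","pan_bar","pan_axis","ball0_center"):
    pass
E
python3 fit2.py | sed -n '/----/,$p'
```

```text
----
[ 0.6  0.2 -0.  -0.2 -1.3 -1.4  0.2  0.1 -1.3 -1.4 -2.2 -0.4  1.9  0.
  1.9  1.8  4.1  0.7  4.1  0.4 -5.5 -3.5 -4.2 -3.2]
pan [560.5 146.3  -1.6  -0. ] theta -0.046 yaw -1.550 bar [558.1 263.2 164.6]
ball [588.6 144.2 110. ]
ball [561.3 143.5 110. ]
ball [533.8 142.7 110. ]
handles (array([ 573.4, -350.5,  151.9]), np.float64(2.7483692626252982)) (array([ 593.8, -304.2,  162.8]), np.float64(10.335739036155488)) mid [ 583.6 -327.3  157.3] [-20.4 -46.3 -11. ] rest pin pred [ 576.7 -325.1   88. ]
```

```bash
cat >> fit2.py <<'E'
f=lambda q:np.concatenate([proj(im,P(q,l))-uv for im,uv,l in ob]+[proj(t,P(q,(0,o,-15)))-c1(u) for u,o in(((330,168),27.5),((326,220),0),((322,273),-27.5))])
r=least_squares(f,[560,150,-1.54,0],loss="soft_l1");print(np.round(r.fun,1));q=r.x
print("PAN",q,"theta %.3f yaw %.3f"%(q[3],q[2]))
for th in(q[3],0,.873): 
    w=P([*q[:3],th],(-115,0,45)); print(th,w,"tcp",w-[0,0,18.8])
S=read_state();w,x,y,z=S["tcp_rot"];M=R.from_quat([x,y,z,w]).as_matrix();print(M.round(3),S["t"])
E
python3 fit2.py | sed -n '/pred/,$p'
```

```text
handles (array([ 573.4, -350.5,  151.9]), np.float64(2.7483692626252982)) (array([ 593.8, -304.2,  162.8]), np.float64(10.335739036155488)) mid [ 583.6 -327.3  157.3] [-20.4 -46.3 -11. ] rest pin pred [ 576.7 -325.1   88. ]
[ 1.1  1.2 -0.5 -0.2 -0.1 -0.5 -1.2 -0.1 -0.7 -1.  -1.  -0.   0.6 -0.5
  1.3  1.6  0.1  0.1  0.2  0.2  0.3  0.2]
PAN [560.8 144.   -1.5  -0.1] theta -0.080 yaw -1.535
-0.08021368891176937 [556.5 262.1 160.6] tcp [556.5 262.1 141.8]
0 [556.7 258.9 170. ] tcp [556.7 258.9 151.2]
0.873 [559.4 183.4 242. ] tcp [559.4 183.4 223.2]
[[-0.9  0.4  0. ]
 [ 0.4  0.9  0. ]
 [-0.   0.  -1. ]] 1.9
```

>>> move_arm([
  [29,-23,6,0,0,0.033,56],
  [29,-23,6,0,0,0.033,56],
  [29,-23,6,0,0,0.033,56],
  [29,-23,6,0,0,0.033,56],
  [29,-23,6,0,0,0.033,56],
  [29,-23,6,0,0,0.033,56],
  [29,-23,6,0,0,0.033,56],
  [29,-23,5,0,0,0.033,56],
], newtons=25)

```text
t: 2.57
tcp_pos: [436.4, 352.8, 216.0]
tcp_rot: [0.0, 0.048, 0.999, 0.0]
wrist_force: [0.1, 1.1, -0.5]
gripper_width: 56.0
gripper_force: 0.0
```

>>> move_arm([
  [30,-23,0,0,0,0.033,56],
  [30,-23,0,0,0,0.033,56],
  [30,-23,0,0,0,0.033,56],
  [30,-22,0,0,0,0.034,56],
  [0,0,0,0,0,0,56],
])

```text
t: 2.98
tcp_pos: [560.0, 258.1, 214.8]
tcp_rot: [0.001, -0.015, 1.0, -0.001]
wrist_force: [-1.6, 0.8, -0.5]
gripper_width: 56.0
gripper_force: 0.0
```

>>> move_arm([
  [-1.5,1.5,-20,0,0,0,56],
  [-1,1.5,-20,0,0,0,56],
  [-1,0,-20,0,0,0,56],
  [0,0,-11,0,0,0,56],
  [0,0,0,0,0,0,56],
])

```text
t: 3.4
tcp_pos: [548.6, 265.5, 140.7]
tcp_rot: [-0.003, -0.018, 1.0, -0.001]
wrist_force: [0.2, 0.3, 0.3]
gripper_width: 56.1
gripper_force: 0.0
```

```bash
python3 - <<'E'
from h import *
s=viewer.get_image("scene");t=viewer.get_image("top")
cv2.imwrite("pics/g1.png",np.hstack([cv2.resize(s["image"][150:300,380:520],(420,450),interpolation=2),cv2.resize(t["image"][170:280,170:260],(368,450),interpolation=2)]))
S=read_state();print(S["tcp_pos"],S["wrist_force"])
g=S["tcp_pos"]+[0,0,18.8]
print(proj(s,g),proj(t,g))
E
```

```text
[551.28617204 266.29115307 144.41627628] [-0.45875629  0.59745099 -0.24376325]
[477.90199679 254.2380884 ] [201.03291055 220.64150352]
```

View pics/g1.png

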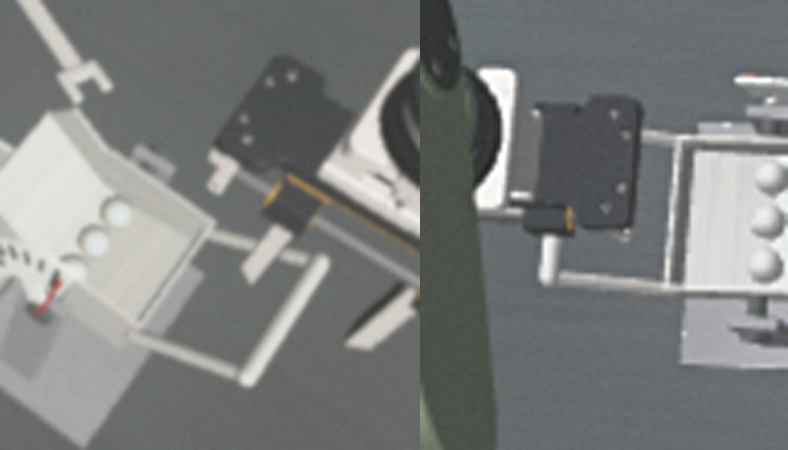

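Crop shows the bar between the open fingers, with bar middle at about px (475,257) and grasp point at (478,254). Closing.

>>> move_arm([
  [4,-3,-2,0,0,0,30],
  [0,0,0,0,0,0,10],
  [0,0,0,0,0,0,6],
  [0,0,0,0,0,0,6],
  [0,0,0,0,0,0,6],
], newtons=25)

```text
t: 3.92
tcp_pos: [555.9, 263.1, 142.9]
tcp_rot: [0.001, -0.018, 1.0, 0.0]
wrist_force: [-0.4, 0.0, 0.1]
gripper_width: 26.1
gripper_force: 0.0
```

>>> move_arm([
  [0,0,0,0,0,0,6],
  [0,0,0,0,0,0,6],
  [0,0,0,0,0,0,6],
  [0,0,0,0,0,0,6],
])

```text
t: 4.25
tcp_pos: [555.5, 263.0, 142.3]
tcp_rot: [0.0, -0.018, 1.0, -0.0]
wrist_force: [-0.3, -0.9, -0.6]
gripper_width: 6.3
gripper_force: 0.0
```

```bash
python3 - <<'E'
from h import *
s=viewer.get_image("scene");t=viewer.get_image("top")
cv2.imwrite("pics/g2.png",np.hstack([cv2.resize(s["image"][190:300,400:520],(480,440),interpolation=2),cv2.resize(t["image"][180:260,170:240],(312,440)[0:2],interpolation=2)]))
S=read_state();print(S["tcp_pos"],S["wrist_force"],S["gripper_width"],S["gripper_force"])
for im in(s,t):
  print(proj(im,S["tcp_pos"]),proj(im,S["tcp_pos"]+[0,0,18.8]))
E
```

```text
[555.45956622 262.99428727 142.20161504] [ 0.60773586 -0.31704434  0.27855374] 6.118549632766327 0.0
[470.94491536 259.06773188] [474.6505545 255.2243702]
[204.9847185  220.51800791] [202.85054659 219.21404113]
```

View pics/g2.png

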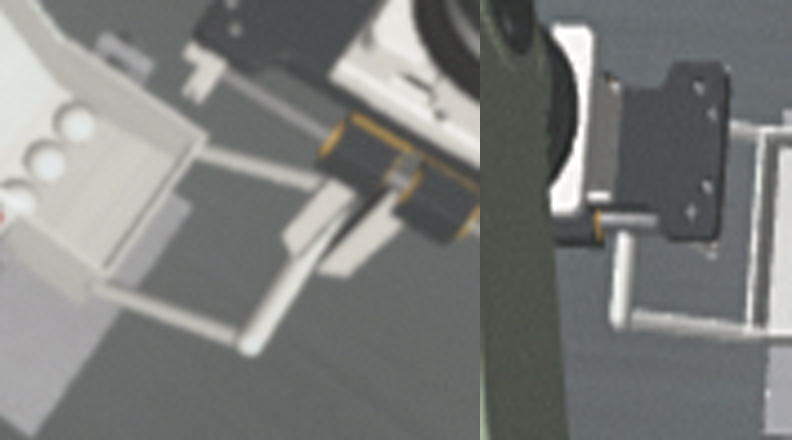

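```bash
python3 - <<'E'
from h import *
s=viewer.get_image("scene")
S=read_state();p=S["tcp_pos"];print(p,S["gripper_width"],S["gripper_force"])
x0,y0,k=440,225,10
K=cv2.resize(s["image"][y0:285,x0:510],None,fx=k,fy=k,interpolation=cv2.INTER_CUBIC)
def dot(q,c):
    u=proj(s,q); cv2.circle(K,(int((u[0]+.5-x0)*k),int((u[1]+.5-y0)*k)),4,c,-1)
for dz in(0,18.8,40):
    for sg in(-1,1):
        for dx in(-8,8): dot(p+[dx,sg*3,dz],(0,0,255) if sg>0 else (255,0,0))
dot(p,(0,255,0));dot(p+[0,0,18.8],(0,255,255))
cv2.imwrite("pics/g3.png",K)
E
```

```text
[555.46827618 262.99703387 142.20537916] 6.185459014895334 0.0
```

View pics/g3.png

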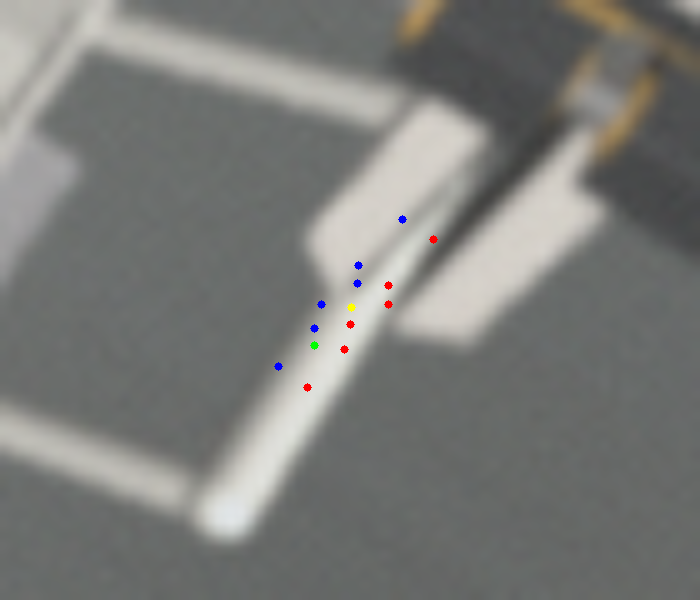

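The picture shows fingers straddling the bar's line, but their ends sit about 30 mm higher than the reported TCP. That fits closing to 6 mm without force, above the bar. Opening, lowering and trying again.

>>> move_arm([
  [0,0,0,0,0,0,40],
  [0,0,0,0,0,0,40],
  [0,0,0,0,0,0,40],
  [0,0,-6,0,0,0,40],
  [0,0,-12,0,0,0,40],
  [0,0,-12,0,0,0,40],
  [0,0,0,0,0,0,40],
])

```text
t: 4.98
tcp_pos: [552.5, 262.0, 107.9]
tcp_rot: [-0.003, -0.018, 1.0, -0.001]
wrist_force: [0.5, -1.4, -1.0]
gripper_width: 39.7
gripper_force: 0.0
```

>>> move_arm([
  [0,0,0,0,0,0,6],
  [0,0,0,0,0,0,6],
  [0,0,0,0,0,0,6],
  [0,0,0,0,0,0,6],
  [0,0,0,0,0,0,6],
  [0,0,0,0,0,0,6],
])

```text
t: 5.48
tcp_pos: [556.0, 261.9, 112.8]
tcp_rot: [0.001, -0.018, 1.0, -0.001]
wrist_force: [1.0, -3.1, 2.0]
gripper_width: 11.1
gripper_force: 25.0
```

>>> move_arm([
  [0.1,-3.3,9.1,0,0,0,6],
  [0.1,-3.9,8.9,0,0,0,6],
  [0.2,-4.6,8.5,0,0,0,6],
  [0.2,-5.3,8.1,0,0,0,6],
  [0.2,-5.9,7.7,0,0,0,6],
  [0.2,-6.5,7.1,0,0,0,6],
  [0,0,0,0,0,0,6],
  [0,0,0,0,0,0,6],
])

```text
t: 6.15
tcp_pos: [556.9, 233.7, 164.2]
tcp_rot: [0.001, -0.018, 1.0, 0.001]
wrist_force: [-0.5, 2.7, 5.5]
gripper_width: 10.9
gripper_force: 25.0
```

```bash
cat > q.py <<'E'
from h import *
s=viewer.get_image("scene");t=viewer.get_image("top")
S=read_state();np.set_printoptions(precision=2,suppress=True)
print(S["tcp_pos"],S["wrist_force"],S["gripper_width"],S["gripper_force"],S["t"])
h=cv2.cvtColor(s["image"],cv2.COLOR_BGR2HSV)
m=((h[...,0]<8)|(h[...,0]>172))&(h[...,1]>110)
m[:,:360]=0;m[:,450:]=0;m[:200]=0;m[300:]=0
ys,xs=np.nonzero(m);print("red",len(xs),list(zip(xs,ys)))
# predicted pointer
C=np.array([560.8,144,125]);yaw=-1.535
for th in(-.08,-.04,0,.04,.4,.7,.8,.873,.95):
  l=R.from_euler("z",yaw).apply(np.array([60*np.sin(th),62,60*np.cos(th)]))+C
  print(th,proj(s,l))
E
python3 q.py
```

```text
[556.91 234.24 163.64] [-0.82  2.55  5.26] 11.286950173853016 25.004062950611115 6.25
red 2 [(np.int64(391), np.int64(251)), (np.int64(391), np.int64(252))]
-0.08 [404.08 238.22]
-0.04 [402.94 237.41]
0 [401.8  236.62]
0.04 [400.64 235.86]
0.4 [390.28 230.32]
0.7 [382.44 227.82]
0.8 [380.14 227.46]
0.873 [378.58 227.34]
0.95 [377.05 227.34]
```

>>> move_arm([
  [0.2,-7.3,7.4,0,0,0,6],
  [0.2,-7.8,6.6,0,0,0,6],
  [0.2,-8.4,6,0,0,0,6],
  [0.3,-8.9,5.3,0,0,0,6],
  [0.3,-9.3,4.5,0,0,0,6],
  [0.3,-9.6,3.7,0,0,0,6],
  [0,0,0,0,0,0,6],
  [0,0,0,0,0,0,6],
])

```text
t: 6.92
tcp_pos: [558.5, 183.6, 198.5]
tcp_rot: [0.001, -0.018, 1.0, 0.001]
wrist_force: [-2.9, 3.0, 11.6]
gripper_width: 11.2
gripper_force: 25.0
```

```bash
cat >> q.py <<'E'
cv2.imwrite("pics/last.png",s["image"])
y,z=S["tcp_pos"][1:]
d=np.hypot(261.9-y,z-112.8);m=np.arctan2(261.9-y,z-112.8);D=2*np.arcsin(d/247)
print("th0",m-D/2-.373,"th",m+D/2-.373, "d",D)
for n in["ball0_center"]:
  for im in(s,t): print(n,[(np.round(x["uv"],1).tolist(),round(x["p"],2)) for x in nets.search_frame(im,n)])
print("tray c",proj(s,[576,20,10]),proj(t,[576,20,10]))
E
python3 q.py
```

```text
[558.48 183.61 198.52] [-2.02  3.34 11.04] 10.944785955737315 25.005713403224945 7.0167
red 8 [(np.int64(377), np.int64(234)), (np.int64(377), np.int64(235)), (np.int64(383), np.int64(243)), (np.int64(384), np.int64(244)), (np.int64(386), np.int64(247)), (np.int64(387), np.int64(248)), (np.int64(389), np.int64(251)), (np.int64(390), np.int64(252))]
-0.08 [404.08 238.22]
-0.04 [402.94 237.41]
0 [401.8  236.62]
0.04 [400.64 235.86]
0.4 [390.28 230.32]
0.7 [382.44 227.82]
0.8 [380.14 227.46]
0.873 [378.58 227.34]
0.95 [377.05 227.34]
th0 -0.12221561791710878 th 0.8563833647786756 d 0.9785989826957844
ball0_center []
ball0_center []
tray c [353.81 221.94] [304.34 227.24]
```

>>> move_arm([
  [0,-1,0.5,0,0,0,6],
  [0,0,0,0,0,0,6],
  [0,0,0,0,0,0,6],
  [0,0,0,0,0,0,6],
  [0,0,0,0,0,0,6],
  [0,0,0,0,0,0,6],
  [0,0,0,0,0,0,6],
  [0,0,0,0,0,0,6],
])

```text
t: 7.78
tcp_pos: [558.5, 183.6, 198.5]
tcp_rot: [0.001, -0.019, 1.0, 0.002]
wrist_force: [-1.5, 5.6, 9.1]
gripper_width: 11.2
gripper_force: 25.0
```

>>> move_arm([
  [0,0,0,0,0,0,6],
  [0,0,0,0,0,0,6],
  [0,0,0,0,0,0,6],
  [0,0,0,0,0,0,6],
  [0,0,0,0,0,0,6],
])

```text
t: 8.2
tcp_pos: [558.5, 183.6, 198.5]
tcp_rot: [0.001, -0.019, 1.0, 0.002]
wrist_force: [-1.6, 5.3, 8.4]
gripper_width: 11.0
gripper_force: 25.0
```

```bash
cat > bl.py <<'E'
from h import *
s=viewer.get_image("scene");t=viewer.get_image("top")
for n,im in(("s",s),("t",t)):
  cv2.imwrite(f"pics/bl_{n}.png",im["image"])
  g=cv2.cvtColor(im["image"],cv2.COLOR_BGR2GRAY).astype(float)
  # compare against the first picture inside the tray to find balls
  g0=cv2.cvtColor(cv2.imread("pics/"+{"s":"scene0","t":"top0"}[n]+".png"),cv2.COLOR_BGR2GRAY).astype(float)
  yaw=-1.5;pts=[R.from_euler("z",yaw).apply([a,b,5])+[577,20,0] for a,b in((-75,70),(75,70),(75,-70),(-75,-70))]
  m=np.zeros(g.shape,np.uint8);cv2.fillPoly(m,[np.int32([proj(im,p) for p in pts])],1)
  d=((abs(g-g0)>18)&(m>0)).astype(np.uint8)
  k,_,st,ce=cv2.connectedComponentsWithStats(d)
  for i in range(1,k):
    if st[i][4]>5: print(n,st[i],ce[i].round(1),atz(im,ce[i],11).round(0))
for im in(s,t): print([(np.round(x["uv"],1).tolist(),round(x["p"],2),atz(im,x["uv"],11).round()) for x in nets.search_frame(im,"ball0_center")])
E
python3 bl.py
```

```text
s [329 195  24  22  79] [340.3 204.7] [561. -33.  11.]
s [348 199   3   3   9] [349. 200.] [537. -25.  11.]
s [340 207   4   4  11] [341.8 208.2] [566. -24.  11.]
s [380 208  17  22 124] [388.7 220.5] [520.  80.  11.]
s [333 215   4   3   9] [334.7 216.1] [594. -24.  11.]
s [369 216  13  12  80] [375.2 221.6] [543.  58.  11.]
s [375 233   7   8  19] [378.2 237.1] [571.  86.  11.]
s [373 236   4   4   9] [374.1 237.6] [578.  80.  11.]
t [277 204   8  41 124] [280.1 222.3] [585.  89.  11.]
t [317 217   8   9  36] [321.3 221.9] [595. -27.  11.]
t [317 227   8   9  34] [321.1 231.6] [567. -28.  11.]
t [316 238   8   7  32] [320.3 241.8] [538. -28.  11.]
[]
[([431.3, 227.7], 0.57, array([ 600., -337.,   11.])), ([320.5, 241.5], 0.53, array([539., -28.,  11.]))]
```

Three balls lie in the tray, at about (595,-27), (567,-28) and (538,-28). Bringing the pan back to level.

>>> move_arm([
  [-0.3,8.9,-3.6,0,0,0,6],
  [-0.3,8.6,-4.3,0,0,0,6],
  [-0.3,8.3,-4.9,0,0,0,6],
  [-0.3,7.8,-5.5,0,0,0,6],
  [-0.3,7.4,-6.1,0,0,0,6],
  [-0.2,6.9,-6.7,0,0,0,6],
  [-0.2,6.4,-7.3,0,0,0,6],
  [-0.2,5.8,-7.6,0,0,0,6],
])

```text
t: 9.07
tcp_pos: [556.7, 243.1, 151.9]
tcp_rot: [0.002, -0.019, 1.0, 0.001]
wrist_force: [-0.8, 3.4, 7.8]
gripper_width: 11.2
gripper_force: 25.0
```

>>> move_arm([
  [-0.2,5.1,-8.1,0,0,0,6],
  [-0.1,4.6,-8.5,0,0,0,6],
  [-0.1,3.8,-8.8,0,0,0,6],
  [0,0,0,0,0,0,6],
  [0,0,0,0,0,0,6],
  [0,0,0,0,0,0,6],
])

```text
t: 9.57
tcp_pos: [556.1, 257.9, 124.6]
tcp_rot: [0.001, -0.019, 1.0, 0.002]
wrist_force: [3.2, 8.1, 0.1]
gripper_width: 11.1
gripper_force: 25.0
```

```bash
python3 q.py | grep -v ball; python3 - <<'E'
from h import *
# pointer pixels at start too
h=cv2.cvtColor(cv2.imread("pics/scene0.png"),cv2.COLOR_BGR2HSV)
m=((h[...,0]<8)|(h[...,0]>172))&(h[...,1]>110);m[:,:360]=0;m[:,450:]=0;m[:200]=0;m[300:]=0
ys,xs=np.nonzero(m);print(list(zip(xs.tolist(),ys.tolist())))
s=viewer.get_image("scene")
C=np.array([560.8,144,125])
for L in(62,75,85):
  for th in(-.11,0,.07,.873):
    f=lambda r:proj(s,R.from_euler("z",-1.535).apply([r*np.sin(th),L,r*np.cos(th)])+C)
    print(L,th,f(0).round(1),f(20).round(1),f(45).round(1))
E
```

```text
[556.06 257.92 124.57] [ 2.5   8.39 -0.35] 11.247749659265619 25.024856328964233 9.6667
red 1 [(np.int64(397), np.int64(243))]
-0.08 [404.08 238.22]
-0.04 [402.94 237.41]
0 [401.8  236.62]
0.04 [400.64 235.86]
0.4 [390.28 230.32]
0.7 [382.44 227.82]
0.8 [380.14 227.46]
0.873 [378.58 227.34]
0.95 [377.05 227.34]
th0 -0.09740918487261463 th 0.003246608142505436 d 0.10065579301512005
tray c [353.81 221.94] [304.34 227.24]
[]
62 -0.11 [395.7 249.7] [398.6 246.3] [402.5 241.7]
62 0 [395.7 249.7] [397.6 245.6] [400.2 240.1]
62 0.07 [395.7 249.7] [397.  245.2] [398.7 239.1]
62 0.873 [395.7 249.7] [390.1 242.4] [382.9 233. ]
75 -0.11 [392.  254.7] [394.8 251.3] [398.6 246.9]
75 0 [392.  254.7] [393.9 250.6] [396.3 245.3]
75 0.07 [392.  254.7] [393.2 250.2] [394.8 244.3]
75 0.873 [392.  254.7] [386.3 247.3] [379.1 238. ]
85 -0.11 [389.1 258.6] [391.9 255.3] [395.6 251. ]
85 0 [389.1 258.6] [390.9 254.6] [393.3 249.3]
85 0.07 [389.1 258.6] [390.3 254.1] [391.8 248.3]
85 0.873 [389.1 258.6] [383.4 251.2] [376.  241.8]
```

>>> move_arm([
  [0,0,0,0,0,0,44],
  [0,0,0,0,0,0,44],
  [0,0,0,0,0,0,44],
  [0,0,0,0,0,0,44],
  [0,0,20,0,0,0,44],
  [0,0,35,0,0,0,60],
  [0,0,35,0,0,0,60],
  [0,0,35,0,0,0,60],
])

```text
t: 10.48
tcp_pos: [554.6, 253.9, 249.7]
tcp_rot: [-0.001, -0.018, 1.0, -0.001]
wrist_force: [0.9, -1.0, -0.1]
gripper_width: 58.8
gripper_force: 0.0
```

```bash
python3 q.py | head -3; python3 - <<'E'
from h import *
S=read_state();w,x,y,z=S["tcp_rot"];M=R.from_quat([x,y,z,w]).as_matrix();print(M.round(3).tolist(),S["qpos"].round(3).tolist(),S["tcp_pos"])
# brass lever pixels, current pictures; min-area shape of clamp
for n in("scene","top"):
  im=viewer.get_image(n);h=cv2.cvtColor(im["image"],cv2.COLOR_BGR2HSV)
  m=((h[...,0]>12)&(h[...,0]<30)&(h[...,1]>120)).astype(np.uint8)
  u,v={"scene":(243,122),"top":(438,231)}[n]
  k=np.zeros_like(m);k[v-35:v+35,u-30:u+30]=1;m&=k
  ys,xs=np.nonzero(m);print(n,len(xs),xs.min(),xs.max(),ys.min(),ys.max())
E
```

```text
[559.52 255.45 257.34] [ 1.11  0.99 -0.08] 59.70877302510713 0.0 10.5833
red 2 [(np.int64(397), np.int64(242)), (np.int64(397), np.int64(243))]
-0.08 [404.08 238.22]
[[-0.999, -0.036, 0.002], [-0.036, 0.999, 0.0], [-0.002, 0.0, -1.0]] [0.288, 0.234, 1.341, -0.001, 1.565, -1.319] [556.08829656 254.48545965 250.41236306]
scene 326 233 250 102 138
top 133 430 453 219 234
```

>>> move_arm([
  [2,-38,0,0,0,-0.027,80],
  [2,-38,0,0,0,-0.027,80],
  [2,-38,0,0,0,-0.027,80],
  [2,-38,0,0,0,-0.027,80],
  [2,-38,0,0,0,-0.027,80],
  [2,-38,0,0,0,-0.027,80],
  [2,-38,0,0,0,-0.027,80],
  [2,-38,0,0,0,-0.027,80],
])

```text
t: 11.45
tcp_pos: [569.6, -50.8, 246.4]
tcp_rot: [-0.003, 0.09, 0.996, 0.0]
wrist_force: [0.4, 0.4, -0.2]
gripper_width: 80.1
gripper_force: 0.0
```

>>> move_arm([
  [2,-38,0,0,0,-0.027,80],
  [2,-38,0,0,0,-0.027,80],
  [2,-38,0,0,0,-0.027,80],
  [2,-38,-10,0,0,-0.027,80],
  [2,-38,-15,0,0,-0.026,80],
  [1,-38,-25,0,0,-0.026,80],
  [0,-38,-25,0,0,-0.026,80],
  [0,0,-20,0,0,0,80],
])

```text
t: 12.12
tcp_pos: [579.3, -314.7, 153.5]
tcp_rot: [-0.002, 0.185, 0.983, -0.001]
wrist_force: [-0.7, 0.7, -0.3]
gripper_width: 80.1
gripper_force: 0.0
```

>>> move_arm([
  [0,0,-10,0,0,0,80],
  [0,0,0,0,0,0,80],
  [0,0,0,0,0,0,80],
])

```text
t: 12.37
tcp_pos: [581.5, -307.3, 146.8]
tcp_rot: [-0.002, 0.181, 0.983, 0.001]
wrist_force: [-0.0, -0.1, 0.4]
gripper_width: 80.0
gripper_force: 0.0
```

>>> move_arm([
  [0,-10,0,0,0,0,80],
  [-1,-9,0,0,0,0,80],
  [0,0,0,0,0,0,80],
  [0,0,0,0,0,0,80],
])

```text
t: 12.7
tcp_pos: [582.1, -328.7, 150.1]
tcp_rot: [0.001, 0.182, 0.983, -0.001]
wrist_force: [-0.8, -0.6, -1.1]
gripper_width: 80.0
gripper_force: 0.0
```

```bash
python3 - <<'E'
from h import *
s=viewer.get_image("scene");t=viewer.get_image("top")
S=read_state();p=S["tcp_pos"];w,x,y,z=S["tcp_rot"];M=R.from_quat([x,y,z,w]).as_matrix();print(p,np.arctan2(M[1,1],M[0,1]),S["gripper_width"])
cv2.imwrite("pics/hs.png",s["image"]);cv2.imwrite("pics/ht.png",t["image"])
out=[]
for im,(x0,y0,wd,hg),k in((s,(205,70,75,90),6),(t,(400,195,75,90),6)):
    K=cv2.resize(im["image"][y0:y0+hg,x0:x0+wd],None,fx=k,fy=k,interpolation=cv2.INTER_CUBIC)
    def dot(q,c):
        u=proj(im,q); cv2.circle(K,(int((u[0]+.5-x0)*k),int((u[1]+.5-y0)*k)),3,c,-1)
    for sg,c in((-1,(255,0,0)),(1,(0,0,255))):
        for l in((-8,40*sg,0),(8,40*sg,0),(-8,52.5*sg,0),(8,52.5*sg,0)):
            dot(p+M@np.array(l),c)
    re=np.array([576.7,-325.1,0])
    for l in((0,0,88),(21,0,133),(-21,0,133),(-2.5,-30,60),(-2.5,30,60)): dot(R.from_euler("z",-1.909).apply(l)+re,(0,255,0))
    dot(p,(255,0,255));out.append(K[:, :390])
cv2.imwrite("pics/hov.png",np.hstack(out))
E
```

```text
[ 581.79156984 -327.96601397  149.32953306] 1.2050022738034012 80.16665727292133
```

View pics/hov.png

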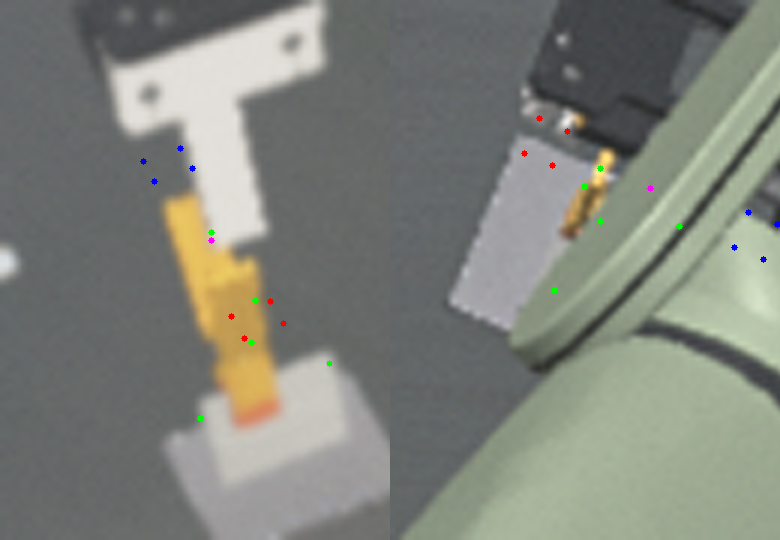

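The overlay shows the fingers really ending about 35–40 mm above the reported TCP, as at the bar. They straddle the clamp well, with the near finger end at crop (240,240). Going down to reported z≈78.

>>> move_arm([
  [-1,1,-15,0,0,0,80],
  [0,0,-15,0,0,0,80],
  [0,0,-15,0,0,0,80],
  [0,0,-15,0,0,0,80],
  [0,0,-8,0,0,0,80],
  [0,0,0,0,0,0,80],
  [0,0,0,0,0,0,80],
])

```text
t: 13.38
tcp_pos: [580.3, -326.5, 80.3]
tcp_rot: [-0.0, 0.182, 0.983, 0.0]
wrist_force: [0.0, -0.6, 0.3]
gripper_width: 80.0
gripper_force: 0.0
```

Now close gradually to see the width at contact.

>>> move_arm([
  [0,0,-2,0,0,0,46],
  [0,0,0,0,0,0,46],
  [0,0,0,0,0,0,46],
  [0,0,0,0,0,0,46],
  [0,0,0,0,0,0,46],
  [0,0,0,0,0,0,46],
  [0,0,0,0,0,0,40],
  [0,0,0,0,0,0,40],
], newtons=28)

```text
t: 14.05
tcp_pos: [580.0, -326.5, 77.9]
tcp_rot: [-0.001, 0.182, 0.983, 0.0]
wrist_force: [-0.5, -0.4, -1.8]
gripper_width: 40.6
gripper_force: 7.9
```

>>> move_arm([
  [0,0,0,0,0,0,36],
  [0,0,0,0,0,0,36],
])

```text
t: 14.22
tcp_pos: [580.1, -326.6, 78.0]
tcp_rot: [-0.0, 0.182, 0.983, 0.0]
wrist_force: [-0.2, -0.9, -2.8]
gripper_width: 36.6
gripper_force: 8.7
```

>>> move_arm([
  [0,0,0,0,0,0,30],
  [0,0,0,0,0,0,26],
  [0,0,0,0,0,0,20],
  [0,0,0,0,0,0,20],
  [0,0,0,0,0,0,20],
  [0,0,0,0,0,0,20],
])

```text
t: 14.72
tcp_pos: [580.4, -326.9, 78.5]
tcp_rot: [0.0, 0.182, 0.983, -0.0]
wrist_force: [-0.7, -0.3, -1.8]
gripper_width: 23.0
gripper_force: 28.0
```

>>> move_arm([
  [0,0,8,0,0,0,20],
  [0,0,12,0,0,0,20],
  [0,0,15,0,0,0,20],
  [0,0,15,0,0,0,20],
  [0,0,15,0,0,0,20],
  [0,10,0,0,0,0.02,20],
  [0,20,0,0,0,0.04,20],
  [0,25,0,0,0,0.04,20],
])

```text
t: 15.38
tcp_pos: [580.6, -272.2, 144.3]
tcp_rot: [0.001, 0.132, 0.991, -0.0]
wrist_force: [-0.4, 1.1, -2.0]
gripper_width: 23.3
gripper_force: 28.0
```

>>> move_arm([
  [0,30,0,0,0,0.05,20],
  [0,30,0,0,0,0.05,20],
  [0,30,0,0,0,0.05,20],
  [0,30,0,0,0,0.05,20],
  [0,30,0,0,0,0.05,20],
  [0,25,0,0,0,0.04,20],
  [0,20,0,0,0,0.03,20],
  [0,10,0,0,0,0.01,20],
])

```text
t: 16.05
tcp_pos: [579.8, -63.4, 143.6]
tcp_rot: [-0.0, -0.034, 0.999, 0.001]
wrist_force: [0.9, -0.1, -2.0]
gripper_width: 23.3
gripper_force: 28.0
```

>>> move_arm([
  [0,6,0,0,0,0,20],
  [0,4,0,0,0,0,20],
  [0,0,0,0,0,0,20],
  [0,0,0,0,0,0,20],
])

```text
t: 16.38
tcp_pos: [580.5, -57.7, 143.5]
tcp_rot: [0.0, -0.032, 0.999, -0.0]
wrist_force: [-0.3, -0.9, -1.3]
gripper_width: 22.9
gripper_force: 28.0
```

```bash
cat > cl.py <<'E'
from h import *
s=viewer.get_image("scene");t=viewer.get_image("top")
S=read_state();p=S["tcp_pos"];w,x,y,z=S["tcp_rot"];M=R.from_quat([x,y,z,w]).as_matrix();print(p,np.arctan2(M[1,1],M[0,1]),S["gripper_width"],S["gripper_force"],S["wrist_force"])
for n,im in(("s",s),("t",t)):
  cv2.imwrite(f"pics/cl_{n}.png",im["image"])
  h=cv2.cvtColor(im["image"],cv2.COLOR_BGR2HSV)
  u,v=proj(im,[581,-57,110]).astype(int)
  for nm,lo,hi in(("brass",12,30),("copper",3,12)):
    m=(h[...,0]>=lo)&(h[...,0]<hi)&(h[...,1]>100);k=np.zeros_like(m);k[v-45:v+45,u-35:u+35]=1
    ys,xs=np.nonzero(m&k)
    if len(xs): print(n,nm,len(xs),xs.min(),xs.max(),ys.min(),ys.max(),xs.mean().round(1),ys.mean().round(1))
  for nm in("clamp_pin","clamp"): print(nm,[(np.round(x["uv"],1).tolist(),round(x["p"],2)) for x in nets.search_frame(im,nm)[:3]])
  c=np.array([p[0],p[1],0]);print("expected pin",proj(im,c+[0,0,p[2]+9.5]),"tips",proj(im,c+[0,0,p[2]-32.5]),"edge",proj(im,[581.5,-57,45]))
E
python3 cl.py
```

```text
[580.50185636 -57.98174784 143.4138351 ] 1.6334957611653595 23.1566582668596 27.988480031490326 [-0.55286726 -0.79960341 -2.32552166]
s brass 344 320 341 140 186 328.4 166.8
s copper 45 294 336 154 189 323.9 180.3
clamp_pin [([327.5, 168.0], 0.67)]
clamp [([329.3, 169.0], 0.64)]
expected pin [328.63379325 170.43415049] tips [328.15470039 181.45602207] edge [327.52992026 197.41779466]
t brass 12 317 353 198 223 334.6 215.4
t copper 1 337 337 223 223 337.0 223.0
clamp_pin [([252.1, 222.2], 0.73)]
clamp []
expected pin [333.89719002 218.73927524] tips [333.28109167 221.58502189] edge [332.07265115 225.23491335]
```

>>> move_arm([
  [0,0.5,-10,0,0,0,20],
  [0,0.5,-14,0,0,0,20],
  [0,0,-14,0,0,0,20],
  [0,0,-10,0,0,0,20],
  [0,0,-8,0,0,0,20],
  [0,0,-5,0,0,0,20],
  [0,0,0,0,0,0,20],
  [0,0,0,0,0,0,20],
])

```text
t: 17.35
tcp_pos: [580.5, -55.9, 82.4]
tcp_rot: [-0.0, -0.032, 0.999, -0.0]
wrist_force: [0.5, 0.9, -1.2]
gripper_width: 23.2
gripper_force: 28.0
```

>>> move_arm([
  [0,0,-5,0,0,0,20],
  [0,0,-5,0,0,0,20],
  [0,0,-5,0,0,0,20],
  [0,0,-3,0,0,0,20],
  [0,0,0,0,0,0,20],
  [0,0,0,0,0,0,20],
])

```text
t: 17.85
tcp_pos: [580.1, -55.8, 64.1]
tcp_rot: [-0.0, -0.032, 0.999, 0.0]
wrist_force: [0.5, -0.8, -2.9]
gripper_width: 23.4
gripper_force: 28.0
```

```bash
python3 cl.py
```

```text
[580.60902225 -55.87837445  64.61383261] 1.6350356304598495 23.022082951443227 27.988506853580475 [ 0.04430958 -0.11265572 -2.15305284]
s brass 319 316 352 145 205 330.6 181.9
s copper 20 293 335 155 206 318.8 191.6
clamp_pin [([327.6, 189.4], 0.7)]
clamp [([328.1, 189.2], 0.9)]
expected pin [328.44960868 190.88324226] tips [328.01467195 200.22212668] edge [327.52992026 197.41779466]
t brass 4 335 336 227 228 335.5 227.5
clamp_pin []
clamp [([252.0, 220.6], 0.71)]
expected pin [331.99579901 223.80370866] tips [331.49349691 226.26218293] edge [332.07265115 225.23491335]
```

>>> move_arm([
  [0,-1,0,0,0,0,30],
  [0,0,0,0,0,0,34],
  [0,0,0,0,0,0,38],
  [0,0,0,0,0,0,38],
  [0,0,0,0,0,0,38],
])

```text
t: 18.57
tcp_pos: [580.4, -56.8, 64.4]
tcp_rot: [0.0, -0.032, 0.999, 0.0]
wrist_force: [-0.4, 0.9, -1.4]
gripper_width: 38.3
gripper_force: 8.3
```

>>> move_arm([
  [0,0,0,0,0,0,44],
  [0,0,0,0,0,0,44],
  [0,0,0,0,0,0,44],
])

```text
t: 18.82
tcp_pos: [580.4, -56.8, 64.4]
tcp_rot: [-0.0, -0.032, 0.999, -0.0]
wrist_force: [0.0, -0.2, -2.4]
gripper_width: 44.0
gripper_force: 7.2
```

```bash
python3 - <<'E'
from h import *
s=viewer.get_image("scene");t=viewer.get_image("top");np.set_printoptions(precision=1,suppress=True)
h=cv2.cvtColor(s["image"],cv2.COLOR_BGR2HSV)
for v in range(160,216):
    r=""
    for u in range(296,352):
        H,S,V=h[v,u]
        r+=("c" if H<13 else "b") if S>100 and (H<32 or H>172) else "@#+-. "[::-1][min(5,int(V)//43)]
    print(v,r)
E0=np.array([581.5,-57,45])
print("edge line",[proj(s,E0+[dx,0,0]) for dx in(-75,0,75)],"floor",proj(s,E0-[0,0,45]))
g=cv2.cvtColor(t["image"],cv2.COLOR_BGR2GRAY)
for r in(206,212,240,246): print(r,g[r,322:342],atz(t,(333,r),45))
print("rest pin",proj(s,[578,-325.5,88]),"tips",proj(s,[578,-325.5,46]))
E
```

```text
160 ccccccccccc------+###+++++-----------...................
161 cccccccccccc-----+####++++++-----------.................
162 ccccccccccccc----+####+----+++---------.................
163 cccccccccccccc---+####+-.---+++--------.................
164 cccccccccccccc+--+####+-..----+++------.................
165 ccccccccccccccc--+####+-...----+++----..................
166 cccccccccccccc+--+####+-...------+---...................
167 cccccccccccc#++--+####+-...---------....................
168 cccccccccc###c+--+####+-..-++-------....................
169 ccccccccc####cc--+####+-.bbbb+-----..........--------...
170 ccccccc####ccc+---####+--bbbb+-----..........-bbb-++--..
171 ccccc####ccc+----+####+-bbbbb+-----.........-+bb++++--..
172 ccc#####ccc+-----+####+bbbbbbb-----........-+bb+++++-...
173 c####cccc+-------+#####bbbbbbb+----........-bb++++---...
174 ####ccc+---------+#####bbbbbbb+-----.......+b#++++---...
175 ##ccc+-----------+####@bbbbbbb+-------....-+b++++++--...
176 ccc+-------------+####@bbbbbbb+----------.--+#++++++---.
177 cc+---------------+####bbbbbbbb-------------+####++++---
17
[... 2185 characters left out ...]
########
214 -----------------+###################@@@@###############
215 ----------------+###################@@@@@@##############
edge line [array([347.6, 177.1]), array([327.5, 197.4]), array([306.1, 219.1])] floor [327.1 206.8]
206 [ 93  99  99  99 101 103 103 107 104 107 104 107 107 108 109 108 110 110
 111 110] [635.4 -56.2  45. ]
212 [145 117  92  88  85  93 103 124 147 146 150 161 172 177 154 135 116  99
  97  96] [618.5 -57.2  45. ]
240 [162 137 218 225 222 222 222 223 223 174 229 163 106 104 105 103 105 103
 105 108] [541.2 -62.   45. ]
246 [225 223 221 219 221 220 221 220 219 193 246 187 112 103 108 108 108 107
 109 107] [524.9 -63.1  45. ]
rest pin [246.  126.8] tips [248.7 137.8]
```

The pixel map shows both copper jaws (324,199) and (328,203) straddling the white wall. So open further.

>>> move_arm([
  [0,0,0,0,0,0,48],
  [0,0,0,0,0,0,48],
  [0,0,0,0,0,0,48],
])

```text
t: 19.17
tcp_pos: [580.4, -56.8, 64.4]
tcp_rot: [-0.0, -0.032, 0.999, -0.0]
wrist_force: [-0.7, 0.2, -2.1]
gripper_width: 48.1
gripper_force: 5.4
```

>>> move_arm([
  [0,0,0,0,0,0,51],
  [0,0,0,0,0,0,51],
  [0,0,0,0,0,0,51],
])

```text
t: 19.42
tcp_pos: [580.9, -57.0, 65.0]
tcp_rot: [0.001, -0.032, 0.999, -0.0]
wrist_force: [0.3, 0.5, 0.5]
gripper_width: 51.1
gripper_force: 0.0
```

```bash
cat > asc.py <<'E'
from h import *
s=viewer.get_image("scene")
h=cv2.cvtColor(s["image"],cv2.COLOR_BGR2HSV)
for v in range(166,212):
    r=""
    for u in range(312,346):
        H,S,V=h[v,u]
        r+=("c" if H<13 else "b") if S>100 and (H<32 or H>172) else "@#+-. "[::-1][min(5,int(V)//43)]
    print(v,r)
S=read_state();print(S["gripper_width"],S["gripper_force"],S["wrist_force"],S["t"])
E
python3 asc.py
```

```text
166 #####--...-------+++---...........
167 #####-...---------+---............
168 #####-..-bb++---------............
169 +####-.-bbbb+--------...........-.
170 +####--bbbbb+-------...........---
171 +####+-bbbbbb-------..........-+bb
172 +####+bbbbbbb+------.........-+bb+
173 +#####bbbbbbb+------........-+bb++
174 +####bbbbbbbb+------........-+b#++
175 +#####bbbbbbb+--------......-bb#++
176 +#####bbbbbbbb---------.....-bb+++
177 -+###+bbbbbbbb+--------------b###+
178 -+###+bbbbbbbb+----------++--+####
179 --+#++bbbbbbbb+----------+#++#####
180 ---+++bbbbbbbbb---------+#########
181 ------+bbbbbbbb+-------++####@####
182 ------+bbbbbbbb+------+bb#@@@@####
183 -------bbbbbbbb+-----+bbb#@@@@####
184 -------bbbbbbbbb-----+bbb#@@@@####
185 -------+bbbbbbbb+----bbb#####@####
186 -------+bbbbbbbb+---+bbb###@######
187 --------bbbbbbbbb---+bbb###@######
188 --------bbbbbbbb+--+bbbb###@@#####
189 --------+bbbbbbb---+bbb+###@@#####
190 --------+bbbbbb---+bbbb+###@@#####
191 ---------bbbbb----+bbb+####@@#####
192 ---------+bbb+---+bbbb#####@@#####
193 ---------+bb+---+bbbbb#####@@#####
194 ---------+bb+--++bbbbb######@#####
195 ---------+bb+--+bbbbbb############
196 ---------+bbbc+bbbbbbb############
197 ---------+bbbc##bbbbb#############
198 ---------+bbbc##bbbbb#############
199 ---------+bcc###bbbbb#############
200 ----------+c###bbbbb##############
201 ----------+####bbbb###############
202 ----------+####bbb################
203 ----------+####cc#################
204 ---------+#####c###########+######
205 --------+#########################
206 -------+####################@@@@##
207 ------++####################@@@@@#
208 -----++#####+##############@@@@@@#
209 ----++######################@@@@@#
210 ----+#######################@@@@@#
211 ---+#################+########@###
51.131616628208945 0.0 [ 0.70632391  0.0692715  -0.07487271] 19.4667
```

>>> move_arm([
  [0,0,0,0,0,0,78],
  [0,0,0,0,0,0,78],
  [0,0,0,0,0,0,78],
  [0,0,0,0,0,0,78],
  [0,0,0,0,0,0,78],
  [0,0,0,0,0,0,78],
])

```text
t: 19.97
tcp_pos: [580.4, -56.8, 64.4]
tcp_rot: [-0.0, -0.032, 0.999, -0.0]
wrist_force: [0.2, -0.4, 0.1]
gripper_width: 77.9
gripper_force: 0.0
```

>>> move_arm([
  [0,0,20,0,0,0,78],
  [0,0,30,0,0,0,78],
  [0,0,30,0,0,0,78],
  [0,0,30,0,0,0,78],
  [0,0,30,0,0,0,78],
  [0,0,20,0,0,0,78],
  [-20,-20,0,0,0,0,78],
  [-30,-30,0,0,0,0,78],
])

```text
t: 20.63
tcp_pos: [533.4, -105.6, 226.9]
tcp_rot: [0.003, -0.034, 0.999, -0.001]
wrist_force: [0.5, -0.9, -0.7]
gripper_width: 77.8
gripper_force: 0.0
```

>>> move_arm([
  [-30,-25,0,0,0,0,78],
  [-30,-25,0,0,0,0,78],
  [-20,-25,0,0,0,0,78],
  [0,-20,0,0,0,0,78],
  [0,0,0,0,0,0,78],
  [0,0,0,0,0,0,78],
  [0,0,0,0,0,0,78],
  [0,0,0,0,0,0,78],
])

```text
t: 21.3
tcp_pos: [451.3, -200.2, 224.3]
tcp_rot: [-0.0, -0.033, 0.999, 0.0]
wrist_force: [-0.6, 0.2, 0.3]
gripper_width: 78.2
gripper_force: 0.0
```

```bash
python3 asc.py; python3 q.py|sed -n 2p; python3 bl.py; python3 - <<'E'
from h import *
s=viewer.get_image("scene");t=viewer.get_image("top")
a=nets.search_frame(s,"clamp_pin");b=nets.search_frame(t,"clamp_pin");print(a,b)
for z in(63,73,83): print(z,proj(s,[581,-57,z]),proj(t,[581,-57,z]))
E
```

```text
166 ----------------------------------
167 ----------------------------------
168 ---------+b+----------------------
169 --------+bbb+---------------------
170 -------+bbbb+---------------------
171 ------+bbbbbb---------------------
172 -----+bbbbbbb+--------------------
173 -----bbbbbbbb+--------------------
174 ----+bbbbbbbb+--------------------
175 ----+bbbbbbbb+--------------------
176 -----bbbbbbbbb------------------++
177 -----+bbbbbbbb+----------------+##
178 -----+bbbbbbbb+-----------+b+-+###
179 -----+bbbbbbbb+----------+bbb++###
180 ------bbbbbbbbb---------+bbb######
181 ------+bbbbbbbb+-------+bbbb######
182 ------+bbbbbbbb+------+bbbb#######
183 -------bbbbbbbb+-----+bbbb########
184 -------bbbbbbbbb-----+bbbb#####+##
185 -------+bbbbbbbb+----bbbb######+##
186 -------+bbbbbbbb+---+bbbb#########
187 --------bbbbbbbbb---+bbb##########
188 --------bbbbbbbb+--+bbbb##########
189 --------+bbbbbbb---+bbb+##########
190 --------+bbbbbb---+bbbb+##########
191 ---------bbbbb----+bbb++##########
192 ---------+bbb+---+bbbb############
193 ---------+bb+---+bbbbb############
194 ----
[... 1138 characters left out ...]
7  39  81] [282.5 222.6] [585.  83.  11.]
t [317 216  15  14  97] [325.4 222.3] [594. -39.  11.]
t [317 227   8   9  34] [321.1 231.6] [567. -28.  11.]
t [316 238   8   7  32] [320.3 241.8] [538. -28.  11.]
[([346.8, 200.9], 0.49, array([543., -28.,  11.]))]
[([321.4, 244.3], 0.41, array([531., -31.,  11.]))]
[{'uv': [325.3, 186.6], 'p': 0.86}] [{'uv': [332.5, 218.7], 'p': 0.55}]
63 [327.84592277 193.2683708 ] [332.2836495  224.35818584]
73 [327.94761086 190.97701208] [332.41037878 223.75596743]
83 [328.05139562 188.63840872] [332.53945949 223.14257506]q.py:16: RuntimeWarning: invalid value encountered in arcsin
  d=np.hypot(261.9-y,z-112.8);m=np.arctan2(261.9-y,z-112.8);D=2*np.arcsin(d/247)
```

```bash
python3 -c "
from station import job
print(job.hand_in())"
```

```text
the job is handed in; nothing more can be done
None
```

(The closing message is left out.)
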